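# Roll the glass bar up the feed gutter to its stop

### The job

With the fingertips, push the thick round glass bar up the sloped gutter, over the low ridge and home against the stop, so that it stays lying there between ridge and stop and does not roll back when you take your hand away. Only roll it along: do not lift it out of the gutter, and leave everything else on the table where it is.

Things in the scene. Friction and masses are not known exactly. Their poses are not given: they have to be found in the camera images.
- gutter: Straight aluminium gutter fixed on plywood feet: 340 mm long, 96 wide inside, side walls 24 above its floor, 8 thick. +y (level) is the uphill direction, +x across, z up. Origin on the table under its middle; the floor is 45 above the table there and rises towards +y at 10 degrees (0.175 rad).
- rod (a point): Low end: middle of the top of a round rod across the gutter's floor, 5 mm high; the bar at first leans on it. Below it stand two small posts in the gutter's corners, 26 mm high, 72 mm of free space between them, 2 mm behind the bar: they keep a bar that runs back in the gutter. The posts are 10 thick; behind them 17 mm of bare floor, then the gutter's open end.
- bar_center (a point): Centre of the bar: a solid cylinder of opaque blue glass, diameter 40 mm, length 92, 0.2 to 0.4 kg. It lies across the gutter, its own x axis (the cylinder's axis) along the gutter's x, and at first rests at the low end on the rod. The wet gutter is slippery: the bar rolls and slides freely, and runs back down if let go anywhere short of the ridge.
- seat (a point): Where the bar's centre must come to lie, 20 mm above the gutter's floor. The axes follow the slope: y uphill along the floor, x across, z square to the floor. The point belongs to the stop. A bar at rest here leans on the ridge, with about 2 mm of play to the stop.
- stop_top (a point): Grey plastic stop, a block across the gutter clamped at varying places along it; it does not give under a hand's push. 34 mm high above the gutter's floor, 16 thick; the point is the middle of its top edge on the downhill face, 22 mm uphill of the seat. Axes as the seat's.
- ridge (a point): Middle of the crest of the low grey ridge across the gutter, part of the stop: 5 mm above the gutter's floor, 14 downhill of the seat; a gentle ramp leads up to it from 30 mm farther downhill. Axes as the seat's.
- offcut: Bystander: a short slim round glass offcut standing on end, diameter 26, height 60; origin under its centre. (sizes in mm)
- frit_jar: Bystander: a glass jar with a black cap, diameter 58, height 72; origin under its centre. (sizes in mm)
- nippers: Bystander: red-handled glass nippers lying flat, 155 long, 14 high; origin under the pivot. (sizes in mm)
- strips: Bystander: a stack of three flat glass strips, about 30 x 100, 18 high; origin under its centre. (sizes in mm)
- spray: Bystander: a trigger spray bottle, diameter 72, height 197; origin under its centre. (sizes in mm)
- phone: Bystander: a phone lying flat, 75 x 150, 9 thick; origin under its centre. (sizes in mm)
- cutter: Bystander: a pistol-grip glass cutter lying flat, 170 long, 30 high; origin under its middle. (sizes in mm)
- glue: Bystander: a small white bottle, diameter 40, height 90; origin under its centre. (sizes in mm)
- bar: The same bar as a body; its origin lies on its surface, 20 mm off the cylinder's axis at mid-length, and turns with it as it rolls, so use the centre point for position; its x axis is the cylinder's axis.
There are look-alikes about, which are no part of the job. Leave any purple or red look-alike of the bar alone.

How it is judged:
At the end, for the whole second after the job is handed in: The bar lies still between ridge and stop: its centre within 6 mm of the seat along the gutter, 4 mm square to the floor and 10 mm across, its axis within 0.1 rad of square across the gutter, moving slower than 20 mm/s (y of bar_center in the frame of seat between -0.006 and 0.006 m and z of bar_center in the frame of seat between -0.004 and 0.004 m and x of bar_center in the frame of seat between -0.01 and 0.01 m and angle between the x axis of bar and the x axis of seat, either way round below 0.1 rad and linear speed of bar below 0.02 m/s); the robot touches nothing.
It fails at once if the bar is lifted more than 15 mm off the gutter's floor (z of bar_center in the frame of seat above 0.015 m).
It fails at once if something else on the table is moved more than 25 mm (distance of any of offcut, frit_jar, nippers, strips, spray, phone, cutter, glue from where it was at the start of the episode above 0.025 m).
It also fails if it takes over 38 s, if anything falls off the work surface, if the arm or the gripper's body presses on something with over 40 N, if the wrist force passes 120 N, or if a joint passes its speed limit or range.

### The arm

A 7-joint arm with a two-finger parallel gripper is mounted at the origin on the work surface. World frame = base frame: x ahead of the robot, y to its left, z up, the work surface at z = 0. Lengths are in m, angles in rad, forces in N, time in s.
With the tool pointing down it reaches from about 0.4 to 0.875 m from the base axis. Payload 19.3 kg.
Tool frame: the origin (TCP) lies midway between the tips of the shut fingers; the grasp point (between the pads) lies 19 mm behind it (bot.pinch_z is the distance from the TCP to the grasp point, in m); z points along the fingers, y is the line along which they close (so a half turn about z gives the same grasp; the last joint's range is limited). The gripper opens to 85 mm and grips with 20 to 120 N. Pads are 22 mm wide; open, the fingers measure 114 mm over their backs; the gripper's body (76 mm by 85 mm) begins 54 mm behind the grasp point. The pads swing forward as they close: fully open they stand 13 mm farther back than shut.
Start: joints at [-1.246, 0.521, -0.036, 1.599, 0.021, 1.021, -0.113], TCP at [0.24, 0.577, 0.231] pointing down, gripper open.
Joint ranges: [-2.91, 2.91], [-0.3, 2.13], [-1.5, 1.42], [0.17, 2.43], [-1.26, 4.41], [0.16, 1.93], [-2.52, 2.52]. Speed limits (rad/s): [1.89, 1.89, 2.39, 2.39, 3.01, 3.01, 3.01].

### API

Orientations are given as [roll, pitch, yaw] about the fixed x, y, z axes, in that order (R = Rz(yaw) Ry(pitch) Rx(roll)).
In Python, from workcell import observe, viewer, bot gives the robot as it stands. The module is installed in compiled form; this text tells all that it offers.
- The arm moves only by the tool play_rows, never from a script. Its argument "motion" is a list of rows, each a list of 7 numbers: the shift along the tool's x, y, z in cm, then the turn, a rotation vector about the tool's x, y, z in rad, then the opening, from -1 (shut) to 1 (fully open), so that 0 is half open. A call has exactly 5 rows; each row is the pose to reach, as a shift and turn from the pose commanded when the call began, along the tool's axes at that moment; what a row does not reach only later rows make up. A row lasts 1/10 s, in which the tool goes at most 50 mm and 8.59 degrees, less where a joint would pass 70% of its speed; a pose out of reach is approached as far as the arm can. A call with a gripper value outside its range is refused whole. The fingers move at their own pace and stop on an object; "squeeze" is the grip in N (left out, the last holds). Time passes only in rows, so rows that repeat a pose let the fingers close, or fill a call up. It gives the time, the measured TCP pose, the force, the opening and the grip force at its end, in the units of the state.
- observe(): the state, without advancing time (a new reading comes with each control period).
- viewer.grab_frame(name): name is "scene" or "top" or "wrist"; returns (picture, depth): 400x640x3 uint8, red, green, blue; 400x640 float32, m along the optical axis (not along the pixel's ray), 0 where there is no reading.
- viewer.camera_info(name): a dict with "fx", "fy", "cx", "cy" (pixels), "R" (3x3) and "t" (3): a world point X has camera coordinates R X + t. Camera axes: x right, y down, z forward; pixel columns grow to the right and rows downward; lengths in m; the calibration is good to about 2 mm. A picture is of the moment at which its call begins: read the wrist's pose just before it. camera_info takes no time and is no camera call; for the wrist camera it gives the pose at the moment of the call.
- bot.job_done(): hands the job in; it is judged then, once.
The state is a dict: "clock": time; "qpos": joint angles; "qd": joint speeds; "joint_efforts": joint torques, N m; "position": TCP position; "tool_rot": TCP orientation; "force": force on the tool from outside, world axes, zero at the start; "moment": the same for the moment, N m; "grip_width": finger opening in m; "finger_force": force on a finger pad.
Only numpy, scipy, OpenCV 4.12 (cv2) and the standard library are available. Lean on these libraries where they do the work, as an engineer would, in place of code of your own. Each camera call takes 0.05 s, during which the arm holds its last target. There are 200 camera calls.

## Working session

There is one attempt and no reset: what is moved stays moved. The work goes in short steps, Python scripts to look and compute and a tool call to move; the robot and the scene stay as the last step left them, time stands still between calls to the robot, and variables do not carry over. Pictures are saved under pics/ and viewed, at most 10 in all, crops included, and the job is handed in when it is done.

Besides the shell and the picture viewer there is one more tool, called after "Request:" in YAML: its name, and indented under it one key for each argument. play_rows: Moves the arm, as the interface text tells. Its arguments: {"type":"object","properties":{"motion":{"type":"array"},"squeeze":{"type":"number"}},"required":["motion"]}

```bash
mkdir -p pics; python3 - <<'E'
from workcell import observe, viewer, bot
import cv2, numpy as np
s=observe();print(s['clock'],s['position'],s['tool_rot'],s['grip_width'],s['force'])
for n in('top','scene'):
    p,d=viewer.grab_frame(n);cv2.imwrite(f'pics/{n}0.png',p[:,:,::-1]);np.save(f'{n}0.npy',d);np.save(f'{n}0p.npy',p);i=viewer.camera_info(n);np.savez(f'{n}i.npz',**i);print(n,i)
E
```

```text
0.0 [0.24030432 0.57660756 0.23073514] [-3.14047987e+00  7.57295070e-05  2.74676594e+00] 0.08492491619017928 [-0.28724649 -0.75922996 -0.79290437]
top {'fx': 414.47996727188536, 'fy': 414.47996727188536, 'cx': 320.42588624830694, 'cy': 203.78627169227494, 'R': array([[-3.92996352e-03, -9.99992171e-01, -4.62496955e-04],
       [-9.96317876e-01,  3.95513437e-03, -8.56448894e-02],
       [ 8.56460481e-02,  1.24212692e-04, -9.96325619e-01]]), 't': array([-0.00209955,  0.51078107,  1.29168866])}
scene {'fx': 474.5237178041529, 'fy': 474.5237178041529, 'cx': 319.85314768387525, 'cy': 196.8458234176601, 'R': array([[ 0.39220805,  0.91987578, -0.00118477],
       [ 0.74159817, -0.31695721, -0.59124469],
       [-0.54424719,  0.2310123 , -0.80649136]]), 't': array([-0.1746573 , -0.3192611 ,  1.59055677])}
```

View pics/top0.png

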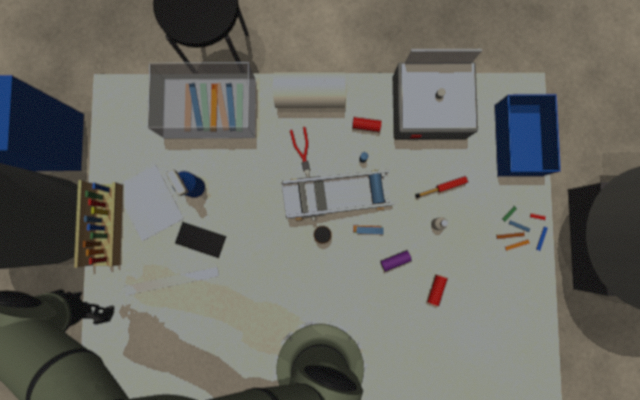

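View pics/scene0.png

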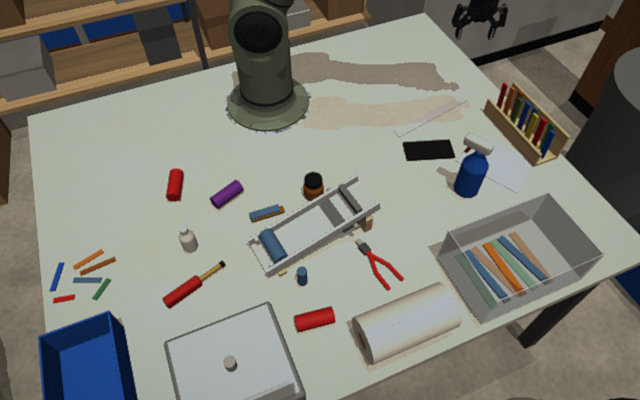

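The bar candidates in the top view are:
- blue cylinder in the gutter's right end (376,188)
- purple (396,261)
- red (367,124)
- red (437,290)
- offcut, small blue (364,157)

I choose the blue one in the gutter. Uphill is image-left, with the stop at about (303,197) and the ridge plate at about (320,194). Next I'll measure from depth and check in a close crop.

```bash
cat > h.py <<'E'
import numpy as np,cv2
def cloud(d,i):
    v,u=np.mgrid[:d.shape[0],:d.shape[1]]
    c=np.stack([(u-i['cx'])/i['fx']*d,(v-i['cy'])/i['fy']*d,d],-1)
    return (c-i['t'])@i['R']
E
python3 - <<'E'
from h import *
C=[]
for n in('top','scene'):
    p=np.load(n+'0p.npy');d=np.load(n+'0.npy');X=cloud(d,np.load(n+'i.npz'))
    h=cv2.cvtColor(p,cv2.COLOR_RGB2HSV)
    if n=='top':
        # gutter rect from points higher than 15mm in region
        m=np.zeros(d.shape,np.uint8);m[168:222,274:400]=1
        k=(m>0)&(X[...,2]>.03)&(X[...,2]<.15)
        k=cv2.morphologyEx(k.astype(np.uint8),cv2.MORPH_OPEN,np.ones((3,3)))
        nn,l,st,c=cv2.connectedComponentsWithStats(k);b=1+np.argmax(st[1:,4]);P=X[l==b]
        print('rect',cv2.minAreaRect(P[:,:2].astype(np.float32)),st[b])
        for u in range(284,392,4):print(u,np.round(X[197-(u-303)*9//73,u],3),p[197-(u-303)*9//73,u])
        cv2.imwrite('pics/crop.png',cv2.resize(p[165:225,270:400,::-1],None,fx=6,fy=6,interpolation=cv2.INTER_CUBIC))
    k=(h[...,0]>95)&(h[...,0]<115)&(h[...,1]>90)&(X[...,2]>.035)
    bx=(slice(165,215),slice(350,400)) if n=='top' else (slice(220,270),slice(245,300))
    P=X[bx][k[bx]];P=P[P[:,2]>np.percentile(P[:,2],40)]
    print(n,'bar',len(P),P.mean(0),P.min(0),P.max(0),cv2.minAreaRect(P[:,:2].astype(np.float32)))
p=np.load('scene0p.npy')
cv2.imwrite('pics/crops.png',cv2.resize(p[165:285,235:395,::-1],None,fx=5,fy=5,interpolation=cv2.INTER_CUBIC)[:600])
E
```

```text
rect ((0.5356347560882568, -0.0516987144947052), (0.14281505346298218, 0.32820916175842285), 3.359665870666504) [ 282  170  107   50 3548]
284 [0.518 0.107 0.074] [139 142 143]
288 [0.522 0.095 0.072] [144 147 152]
292 [0.521 0.082 0.077] [143 147 151]
296 [0.525 0.071 0.062] [142 146 149]
300 [0.523 0.057 0.089] [79 79 78]
304 [0.524 0.045 0.106] [90 87 81]
308 [0.528 0.034 0.066] [144 146 149]
312 [0.532 0.022 0.057] [144 148 149]
316 [0.532 0.009 0.06 ] [90 90 84]
320 [ 0.535 -0.003  0.058] [79 78 73]
324 [ 0.535 -0.015  0.055] [92 92 88]
328 [ 0.539 -0.028  0.047] [144 147 150]
332 [ 0.539 -0.04   0.045] [143 147 149]
336 [ 0.542 -0.053  0.047] [141 145 147]
340 [ 0.542 -0.065  0.049] [142 146 149]
344 [ 0.546 -0.078  0.041] [144 146 149]
348 [ 0.546 -0.091  0.04 ] [143 145 148]
352 [ 0.549 -0.103  0.038] [144 146 149]
356 [ 0.55  -0.116  0.034] [143 147 148]
360 [ 0.553 -0.129  0.031] [144 148 147]
364 [ 0.554 -0.142  0.027] [143 146 145]
368 [ 0.557 -0.155  0.028] [141 144 142]
372 [ 0.553 -0.164  0.056] [44 62 77]
376 [ 0.555 -0.176  0.062] [ 65  90 112]
380 [ 0.556 -0.188  0.058] [53 75 93]
384 [ 0.56  -0.206  0.023] [140 143 138]
388 [ 0.564 -0.22   0.018] [143 146 140]
top bar 156 [ 0.55404876 -0.17586101  0.07982708] [ 0.39826404 -0.19636815  0.0604801 ] [ 0.5959701  -0.00428019  1.33068732] ((0.47805559635162354, -0.1166035532951355), (0.0725523829460144, 0.26583659648895264), 50.65442657470703)
scene bar 272 [ 0.5639717  -0.17951977  0.06614378] [ 0.51577215 -0.30796727  0.05933431] [ 1.1709215  -0.14425083  1.09380193] ((0.8479020595550537, -0.21490415930747986), (0.07378001511096954, 0.6682556867599487), 80.22844696044922)
```

View pics/crop.png

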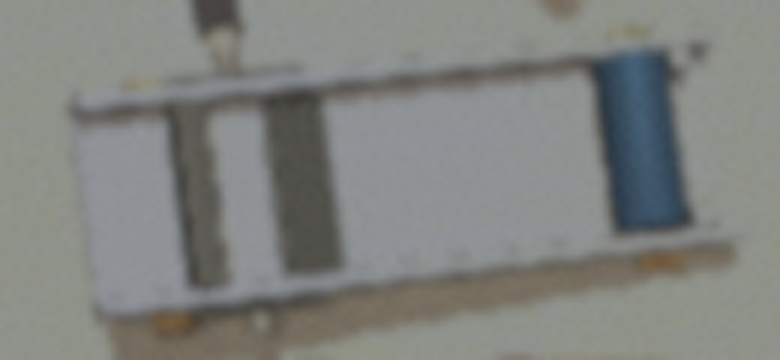

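View pics/crops.png

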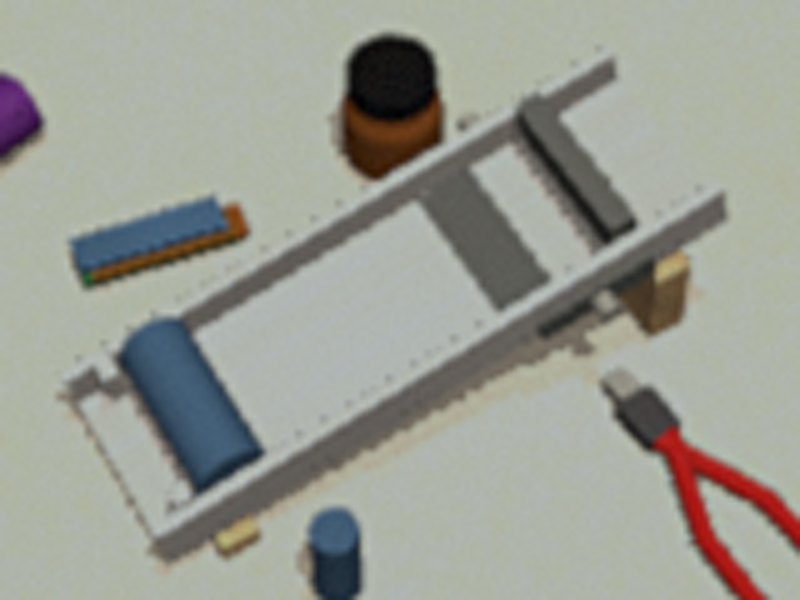

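The crops confirm it: the blue bar lies across the low end, with the ridge plate at crop (305,185) and the stop at crop (200,195). Next I'll fit the gutter frame.

```bash
python3 - <<'E'
from h import *
from scipy.optimize import least_squares
for n in('top','scene'):
    p=np.load(n+'0p.npy').astype(float);d=np.load(n+'0.npy');X=cloud(d,np.load(n+'i.npz')).reshape(-1,3);c=p.reshape(-1,3)
    k=(abs(X[:,0]-.54)<.13)&(abs(X[:,1]+.05)<.2)&(X[:,2]>0.008)&(X[:,2]<.13)
    X=X[k];c=c[k]
    yaw=.11
    for it in range(4):
        ax=np.array([np.cos(yaw),np.sin(yaw)]);ay=np.array([-ax[1],ax[0]])
        o=np.array([.537,-.05]);q=(X[:,:2]-o)@np.c_[ax,ay];
        f=(abs(q[:,0])<.038)&(q[:,1]>-.09)&(q[:,1]<.02)
        zf=np.median(X[f,2]-q[f,1]*np.tan(.1745))
        hh=(X[:,2]-zf-q[:,1]*np.tan(.1745))*np.cos(.1745)
        w=(hh>.016)&(hh<.032)&(abs(q[:,0])>.035)&(abs(q[:,0])<.062)&(abs(q[:,1])<.16)
        L=w&(q[:,0]<0);Rr=w&(q[:,0]>0)
        a=np.polyfit(q[L,1],q[L,0],1);b=np.polyfit(q[Rr,1],q[Rr,0],1)
        yaw-=(a[0]+b[0])/2
    print(n,'yaw',yaw,'wall lines',a,b,L.sum(),Rr.sum(),'zf@y=-.05',zf,np.polyfit(q[f,1],X[f,2],1))
    s=q[:,1]/np.cos(.1745)
    bar=(c[:,2]>c[:,0]*1.35)&(hh>.02)&(hh<.05)&(abs(q[:,0])<.04)
    xb=q[bar,0];r=least_squares(lambda v:np.hypot(s[bar]-(hh[bar]*np.tan(0))-v[0]-v[2]*xb,hh[bar]-v[1])-.02,[-.125,.02,0],loss='soft_l1',f_scale=.002).x
    # along-slope coordinate: world->slope
    Y=q[:,1]*np.cos(.1745)+(X[:,2]-zf)*np.sin(.1745)
    r=least_squares(lambda v:np.hypot(Y[bar]-v[0]-v[2]*xb,hh[bar]-v[1])-.02,[-.125,.02,0],loss='soft_l1',f_scale=.002).x
    print(' bar slope y,z,skew',r,bar.sum())
    g=(c.max(1)<115)&(abs(q[:,0])<.038)&(Y>-.05)
    for m,t in((g&(hh>.026)&(hh<.045),'stop'),(g&(hh<.012),'ridge')):print(' ',t,m.sum(),np.percentile(Y[m],[2,50,98]),np.median(hh[m]))
    e=(abs(q[:,0])<.03)&(abs(hh)<.006);print('  floor extent',Y[e].min(),Y[e].max())
E
```

```text
top yaw 0.12662663214590195 wall lines [-0.00818383 -0.04828743] [0.00818411 0.053748  ] 314 323 zf@y=-.05 0.04653269893700329 [0.1722041  0.04637409]
 bar slope y,z,skew [-0.12933315  0.01979527  0.01448461] 278
  stop 143 [0.09814764 0.10653638 0.11425624] 0.03384024299444567
  ridge 277 [0.03316499 0.05062585 0.11409244] 0.0028290619739777772
  floor extent -0.17866523306938 0.16192979322532455
scene yaw 0.12414259294975874 wall lines [-0.0063307  -0.04771201] [0.00631099 0.05470107] 446 604 zf@y=-.05 0.04618789944990587 [0.17587275 0.04627472]
 bar slope y,z,skew [-0.12888714  0.01967413  0.00219597] 390
  stop 158 [0.09733969 0.10486482 0.11325677] 0.03375903344992669
  ridge 354 [0.03376337 0.05134074 0.09863286] 0.002681947996981876
  floor extent -0.17784397255229678 0.16283148492597727
```

Request:
play_rows:
  motion:
    - [0, -4, 0, 0, 0, 0.1, -0.5]
    - [0, -8, 0, 0, 0, 0.2, -0.5]
    - [0, -13, 0, 0, 0, 0.3, -0.5]
    - [0, -18, 0, 0, 0, 0.4, -0.5]
    - [0, -23, 0, 0, 0, 0.5, -0.5]

```text
clock: 0.6
position: [0.1512, 0.3625, 0.2309]
tool_rot: [-3.141, 0.0, 2.243]
force: [-1.0, 1.3, 1.9]
grip_width: 0.0216
finger_force: 0.0
```

Request:
play_rows:
  motion:
    - [-5, 1.4, 0, 0, 0, 0.11, -0.5]
    - [-10, 2.8, 0, 0, 0, 0.22, -0.5]
    - [-14, 4.2, 0, 0, 0, 0.33, -0.5]
    - [-19, 5.6, 0, 0, 0, 0.44, -0.5]
    - [-24, 7, 0, 0, 0, 0.55, -0.5]

```text
clock: 1.1
position: [0.3549, 0.222, 0.2315]
tool_rot: [3.141, -0.0, 1.693]
force: [-0.0, 0.5, 0.2]
grip_width: 0.0213
finger_force: 0.0
```

```bash
cat > g.py <<'E'
from workcell import observe
import numpy as np
from scipy.spatial.transform import Rotation as R
def go(*t):
    s=observe();M=R.from_euler('xyz',s['tool_rot']);T=R.from_matrix(np.c_[[-.1247,.9922,0],[.9922,.1247,0],[0,0,-1]])
    print(s['clock'],s['position'],s['force'],s['grip_width'],'shift cm',np.round(M.inv().apply(np.array(t)-s['position'])*100,2),'turn',(M.inv()*T).as_rotvec().round(3))
E
python3 -c "
from g import *
go(.5605,-.2128,.15)"
```

```text
1.1 [0.35485343 0.22199356 0.23149638] [-0.00446544  0.53978199  0.1665705 ] 0.021326718809681275 shift cm [-45.66  15.11   8.14] turn [ 0.    -0.    -0.003]
```

Request:
play_rows:
  motion:
    - [-4, 2.5, 0, 0, 0, 0, -0.5]
    - [-8.5, 5, 0, 0, 0, 0, -0.5]
    - [-13, 7, 0, 0, 0, 0, -0.5]
    - [-17.5, 9, 0, 0, 0, 0, -0.5]
    - [-22, 11, 0, 0, 0, 0, -0.5]

```text
clock: 1.6
position: [0.491, 0.017, 0.2313]
tool_rot: [3.142, -0.0, 1.697]
force: [0.6, 2.1, 0.7]
grip_width: 0.0209
finger_force: 0.0
```

Request:
play_rows:
  motion:
    - [-4.5, 0.8, 1, 0, 0, 0, -0.5]
    - [-9, 1.6, 2, 0, 0, 0, -0.5]
    - [-13.5, 2.4, 4, 0, 0, 0, -0.5]
    - [-18, 3.2, 6, 0, 0, 0, -0.5]
    - [-22.5, 4, 8, 0, 0, 0, -0.5]

```text
clock: 2.1
position: [0.5585, -0.2009, 0.1502]
tool_rot: [-3.141, -0.0, 1.697]
force: [1.2, 0.7, 0.1]
grip_width: 0.021
finger_force: 0.0
```

Request:
play_rows:
  motion:
    - [-0.5, 0, 0, 0, 0, 0, -0.5]
    - [-0.8, 0, 0, 0, 0, 0, -0.5]
    - [-0.8, 0, 0, 0, 0, 0, -0.5]
    - [-0.8, 0, 0, 0, 0, 0, -0.5]
    - [-0.8, 0, 0, 0, 0, 0, -0.5]

```text
clock: 2.6
position: [0.5596, -0.2058, 0.1519]
tool_rot: [3.141, -0.0, 1.698]
force: [0.5, 0.3, 1.2]
grip_width: 0.0213
finger_force: 0.0
```

```bash
python3 -c "
from g import *
from workcell import viewer
import cv2
go(.5605,-.2128,.028)
p,d=viewer.grab_frame('wrist');cv2.imwrite('pics/w1.png',p[:,:,::-1])
"
```

```text
2.6 [ 0.55964951 -0.20583773  0.15188686] [0.4808027  0.33411056 1.24909261] 0.02131093713088506 shift cm [-0.7  -0.02 12.39] turn [ 0.001 -0.     0.003]
```

View pics/w1.png

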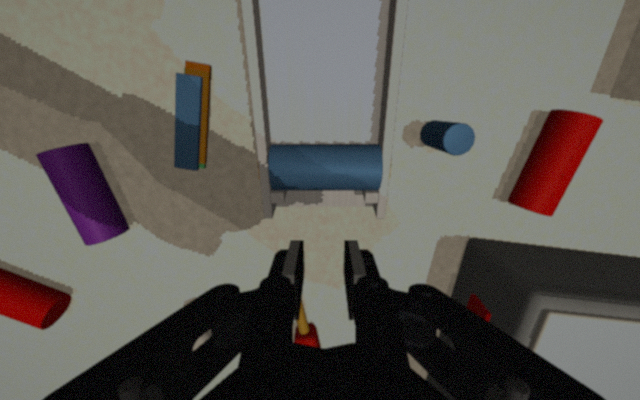

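The wrist view shows the bar at (325,167) and the posts at (277,197) and (372,197). The fingertips, at columns 290–358, fit between the posts and are centred. Now I'll descend behind the bar.

Request:
play_rows:
  motion:
    - [-0.8, 0, 2, 0, 0, 0, -0.5]
    - [-0.8, 0, 4, 0, 0, 0, -0.5]
    - [-0.8, 0, 6, 0, 0, 0, -0.5]
    - [-0.8, 0, 7, 0, 0, 0, -0.5]
    - [-0.8, 0, 8, 0, 0, 0, -0.5]

```text
clock: 3.15
position: [0.5605, -0.2148, 0.0711]
tool_rot: [3.141, 0.0, 1.697]
force: [-0.2, 0.6, 0.0]
grip_width: 0.0211
finger_force: 0.0
```

Request:
play_rows:
  motion:
    - [0, 0, 1, 0, 0, 0, -0.5]
    - [0, 0, 2, 0, 0, 0, -0.5]
    - [0, 0, 3, 0, 0, 0, -0.5]
    - [0, 0, 4, 0, 0, 0, -0.5]
    - [0, 0, 4.2, 0, 0, 0, -0.5]

```text
clock: 3.65
position: [0.5598, -0.2149, 0.0281]
tool_rot: [-3.14, -0.001, 1.697]
force: [0.4, -0.0, 0.0]
grip_width: 0.0209
finger_force: 0.0
```

```bash
python3 -c "
from g import *
from workcell import viewer
import cv2
go(.5605,-.2128,.028)
p,d=viewer.grab_frame('wrist');cv2.imwrite('pics/w2.png',p[:,:,::-1])
"
```

```text
3.65 [ 0.55977496 -0.21492507  0.02807481] [ 0.36292588 -0.00776844  0.01387595] 0.020859357106498406 shift cm [0.2  0.1  0.01] turn [-0.001 -0.001  0.001]
```

View pics/w2.png

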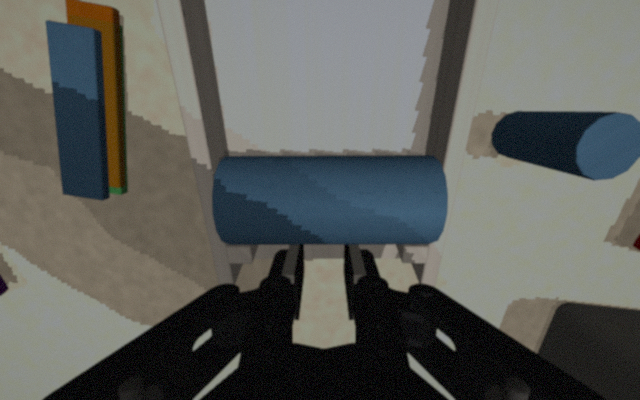

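The fingers sit behind the bar between the posts, with no contact force. Now I'll push uphill slowly, along the 10° slope.

Request:
play_rows:
  motion:
    - [0.3, 0, -0.05, 0, 0, 0, -0.5]
    - [0.6, 0, -0.1, 0, 0, 0, -0.5]
    - [1, 0, -0.17, 0, 0, 0, -0.5]
    - [1.5, 0, -0.26, 0, 0, 0, -0.5]
    - [2, 0, -0.35, 0, 0, 0, -0.5]

```text
clock: 4.2
position: [0.5579, -0.1948, 0.0331]
tool_rot: [3.141, 0.0, 1.697]
force: [0.7, -1.4, 0.2]
grip_width: 0.0212
finger_force: 0.7
```

Request:
play_rows:
  motion:
    - [0.6, 0, -0.1, 0, 0, 0, -0.5]
    - [1.2, 0, -0.21, 0, 0, 0, -0.5]
    - [1.8, 0, -0.32, 0, 0, 0, -0.5]
    - [2.4, 0, -0.42, 0, 0, 0, -0.5]
    - [3, 0, -0.53, 0, 0, 0, -0.5]

```text
clock: 4.7
position: [0.5539, -0.1649, 0.0382]
tool_rot: [-3.142, -0.0, 1.697]
force: [-0.1, -1.5, 1.2]
grip_width: 0.0217
finger_force: 0.7
```

```bash
python3 -c "
from g import *
from workcell import viewer
import cv2
go(.535,-.009,.064)
p,d=viewer.grab_frame('wrist');cv2.imwrite('pics/w3.png',p[:,:,::-1])
"
```

```text
4.7 [ 0.55393433 -0.16492738  0.038183  ] [-0.0522881  -1.54846539  1.16542922] 0.021731361866384424 shift cm [15.71  0.08 -2.58] turn [-0.    -0.     0.001]
```

View pics/w3.png

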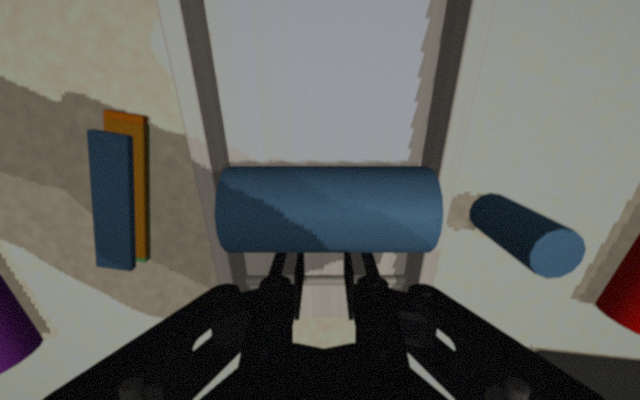

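The bar is square and resting on both fingers (bar at (328,210)), so I'll continue.

Request:
play_rows:
  motion:
    - [0.7, 0, -0.12, 0, 0, 0, -0.5]
    - [1.4, 0, -0.24, 0, 0, 0, -0.5]
    - [2.1, 0, -0.37, 0, 0, 0, -0.5]
    - [2.8, 0, -0.49, 0, 0, 0, -0.5]
    - [3.5, 0, -0.62, 0, 0, 0, -0.5]

```text
clock: 5.25
position: [0.5495, -0.1301, 0.0444]
tool_rot: [3.142, -0.0, 1.697]
force: [-0.7, -1.9, -0.1]
grip_width: 0.0217
finger_force: 0.7
```

Request:
play_rows:
  motion:
    - [0.7, 0, -0.12, 0, 0, 0, -0.5]
    - [1.4, 0, -0.24, 0, 0, 0, -0.5]
    - [2.1, 0, -0.37, 0, 0, 0, -0.5]
    - [2.8, 0, -0.49, 0, 0, 0, -0.5]
    - [3.5, 0, -0.62, 0, 0, 0, -0.5]

```text
clock: 5.75
position: [0.5451, -0.0955, 0.0506]
tool_rot: [-3.142, 0.0, 1.697]
force: [0.6, -2.1, 0.8]
grip_width: 0.0213
finger_force: 0.7
```

Request:
play_rows:
  motion:
    - [0.6, 0, -0.1, 0, 0, 0, -0.5]
    - [1.2, 0, -0.21, 0, 0, 0, -0.5]
    - [1.8, 0, -0.32, 0, 0, 0, -0.5]
    - [2.4, 0, -0.42, 0, 0, 0, -0.5]
    - [3, 0, -0.53, 0, 0, 0, -0.5]

```text
clock: 6.25
position: [0.5414, -0.0658, 0.0559]
tool_rot: [-3.142, 0.0, 1.697]
force: [-0.5, -1.5, 0.3]
grip_width: 0.0213
finger_force: 0.7
```

Request:
play_rows:
  motion:
    - [0.5, 0, -0.09, 0, 0, 0, -0.5]
    - [1, 0, -0.18, 0, 0, 0, -0.5]
    - [1.5, 0, -0.26, 0, 0, 0, -0.5]
    - [2, 0, -0.35, 0, 0, 0, -0.5]
    - [2.5, 0, -0.44, 0, 0, 0, -0.5]

```text
clock: 6.75
position: [0.5383, -0.0412, 0.0603]
tool_rot: [3.142, 0.0, 1.697]
force: [0.5, -2.7, 1.6]
grip_width: 0.0214
finger_force: 1.3
```

```bash
python3 -c "
from g import *
go(.535,-.009,.064)
"
```

```text
6.75 [ 0.53826604 -0.0412459   0.06029487] [ 0.52632045 -2.6713836   1.62441402] 0.021358785877256894 shift cm [ 3.24  0.08 -0.37] turn [0.    0.    0.001]
```

Request:
play_rows:
  motion:
    - [0.4, 0, -0.07, 0, 0, 0, -0.5]
    - [0.8, 0, -0.14, 0, 0, 0, -0.5]
    - [1.2, 0, -0.21, 0, 0, 0, -0.5]
    - [1.6, 0, -0.28, 0, 0, 0, -0.5]
    - [2, 0, -0.35, 0, 0, 0, -0.5]

```text
clock: 7.25
position: [0.5357, -0.0212, 0.0637]
tool_rot: [-3.141, -0.0, 1.697]
force: [0.0, 0.0, -0.3]
grip_width: 0.0211
finger_force: 0.2
```

Request:
play_rows:
  motion:
    - [0.2, 0, -0.03, 0, 0, 0, -0.5]
    - [0.4, 0, -0.07, 0, 0, 0, -0.5]
    - [0.6, 0, -0.1, 0, 0, 0, -0.5]
    - [0.8, 0, -0.14, 0, 0, 0, -0.5]
    - [0.9, 0, -0.16, 0, 0, 0, -0.5]

```text
clock: 7.75
position: [0.5346, -0.0125, 0.0653]
tool_rot: [-3.142, -0.0, 1.697]
force: [0.1, 0.7, 0.6]
grip_width: 0.0213
finger_force: 0.0
```

```bash
python3 -c "
from g import *
from workcell import viewer
import cv2
go(.535,-.009,.064)
p,d=viewer.grab_frame('wrist');cv2.imwrite('pics/w4.png',p[:,:,::-1])
"
```

```text
7.75 [ 0.53464844 -0.01250251  0.06529635] [0.06709787 0.69500751 0.62648436] 0.021341607184322896 shift cm [0.34 0.08 0.13] turn [-0.    -0.     0.001]
```

View pics/w4.png

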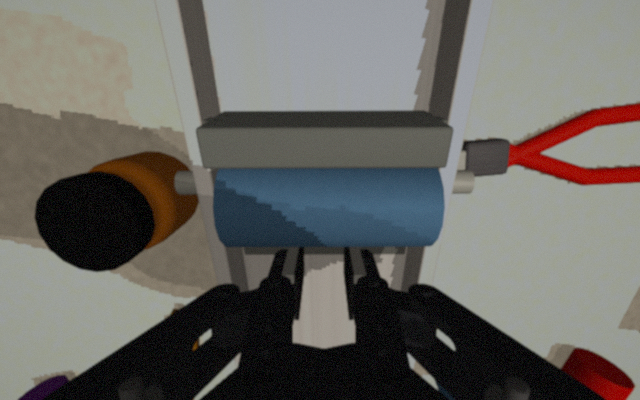

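The bar has dropped over the ridge and lies against the stop (bar at (328,207), stop edge at row 167), and the finger force is zero. Now I'll back off and rise.

Request:
play_rows:
  motion:
    - [-0.5, 0, 0, 0, 0, 0, -0.5]
    - [-1, 0, 0, 0, 0, 0, -0.5]
    - [-2, 0, -0.5, 0, 0, 0, -0.5]
    - [-2.5, 0, -2, 0, 0, 0, -0.5]
    - [-2.5, 0, -4, 0, 0, 0, -0.5]

```text
clock: 8.3
position: [0.5375, -0.0395, 0.1056]
tool_rot: [-3.14, 0.001, 1.695]
force: [0.4, -0.0, 1.0]
grip_width: 0.0212
finger_force: 0.0
```

Request:
play_rows:
  motion:
    - [0, 0, -3, 0, 0, 0, -0.5]
    - [0, 0, -6, 0, 0, 0, -0.5]
    - [0, 0, -8, 0, 0, 0, -0.5]
    - [0, 0, -9, 0, 0, 0, -0.5]
    - [0, 0, -9, 0, 0, 0, -0.5]

```text
clock: 8.8
position: [0.5383, -0.0381, 0.1963]
tool_rot: [3.14, 0.0, 1.696]
force: [-0.1, 0.1, -0.6]
grip_width: 0.0214
finger_force: 0.0
```

```bash
python3 - <<'E'
from h import *
from workcell import observe, viewer
from scipy.optimize import least_squares
for n in('scene','wrist'):
    i=viewer.camera_info(n);p,d=viewer.grab_frame(n)
    if n=='wrist':cv2.imwrite('pics/w5.png',p[:,:,::-1])
    X=cloud(d,i).reshape(-1,3);c=p.reshape(-1,3).astype(float)
    q=(X[:,:2]-[.537,-.05])@np.array([[.9922,-.1247],[.1247,.9922]]);t=.1745;z=X[:,2]-.0464
    Y=q[:,1]*np.cos(t)+z*np.sin(t);H=z*np.cos(t)-q[:,1]*np.sin(t)
    b=(c[:,2]>c[:,0]*1.35)&(H>.02)&(H<.05)&(abs(q[:,0])<.045)&(Y>-.1)&(Y<.15)
    r=least_squares(lambda v:np.hypot(Y[b]-v[0]-v[2]*q[b,0],H[b]-v[1])-.02,[.075,.02,0],loss='soft_l1',f_scale=.002).x
    print(n,b.sum(),r,'seat ~.0755, .02')
print(observe()['force'],observe()['clock'])
E
```

```text
scene 416 [0.07613487 0.01992807 0.01710792] seat ~.0755, .02
wrist 4954 [0.07717346 0.01958309 0.00578163] seat ~.0755, .02
[ 0.30822799 -0.06604661 -0.51210527] 8.9
```

View pics/w5.png

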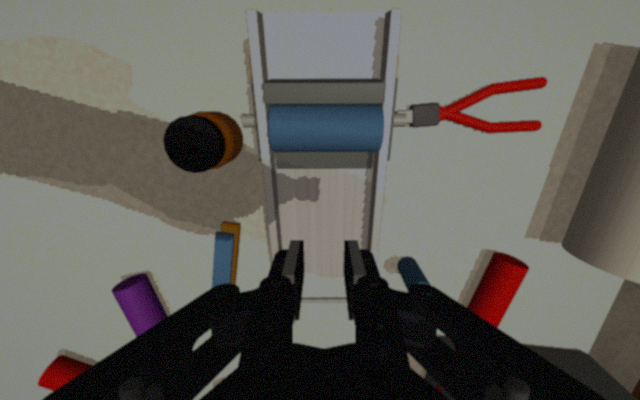

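The bar lies at (325,128) between the ridge and the stop. Two cameras put it within 2 mm of the seat and square across, and the bystanders are where they were.

```bash
python3 -c "
from workcell import bot
print(bot.job_done())"
```

```text
the job is handed in; nothing more can be done
None
```

The blue bar was pushed over the ridge and stays seated against the stop, measured within 2 mm of the seat; the hand is clear and the job was handed in at about 9 s, though no verdict was shown.

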